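# Scan a full wire reel on the hand-cranked inspection stand and park it

### The arm

A 6-joint arm with a two-finger parallel gripper is mounted at the origin on the work surface. World frame = base frame: x ahead of the robot, y to its left, z up, the work surface at z = 0. Lengths are in m, angles in rad, forces in N, time in s.
With the tool pointing down it reaches from about 0.3 to 0.875 m from the base axis. Payload 4.2 kg.
Tool frame: the origin (TCP) lies at the very end of the fingers, on their centre line; the grasp point (between the pads) lies 19 mm behind it (robot.grasp_offset is the z of the grasp point in the tool frame, in m); z points along the fingers, y is the line along which they close (so a half turn about z gives the same grasp; the last joint's range is limited). The gripper opens to 85 mm and grips with 20 to 120 N. Pads are 22 mm wide; open, the fingers measure 114 mm over their backs; the gripper's body (76 mm by 85 mm) begins 54 mm behind the grasp point. The pads swing forward as they close: fully open they stand 13 mm farther back than shut.
Start: joints at [-1.338, 0.32, 1.565, -0, 1.257, -0.02], TCP at [0.144, -0.557, 0.231] pointing down, gripper open.
Joint ranges: [-3.11, 3.11], [-0.84, 2.01], [0.21, 2.61], [-1.34, 4.49], [0.05, 2.63], [-2.56, 2.56]. Speed limits (rad/s): [2.57, 2.57, 3.14, 3.14, 3.14, 3.14].

### API

Orientations are given as a unit quaternion [x, y, z, w].
In Python, from rig import telemetry, capture, ticket, robot gives the robot as it stands. The module is installed in compiled form; this text tells all that it offers.
- The arm moves only by the tool send_rows, never from a script. Its argument "plan" is a list of rows, each a list of 3 entries, a list of its own where there are three numbers: the shift along the world's x, y, z in units of 100 cm (1.0 is 100 cm), then the turn, a rotation vector about the world's x, y, z in units of 180 degrees (1.0 is 180 degrees), then the opening, from -1 (shut) to 1 (fully open). A call has 1 to 20 rows; each row shifts and turns the commanded pose from where the row before left it; what a row does not reach is not made up. A row lasts 1/10 s, in which the tool goes at most 50 mm and 8.59 degrees, less where a joint would pass 70% of its speed; a pose out of reach is approached as far as the arm can. A call with a number of a shift or a turn outside -1 to 1 is refused whole. A call with a gripper value outside its range is refused whole. The fingers move at their own pace and stop on an object; "force" is the grip in N (left out, the last holds). Time passes only in rows, so rows that do not move let the fingers close. It gives the time, the measured TCP pose, the force, the opening and the grip force at its end, in the units of the state.
- telemetry.observe(): the state, without advancing time (a new reading comes with each control period).
- capture(name): name is "side" or "top" or "wrist"; returns a dict with "color" (420x560x3 uint8, blue, green, red), "intrinsics" (3x3 intrinsics, pixels), "eye" and "orientation" of the camera in the world; the wrist camera has in their place "T_tool_cam" (4x4, takes a point from camera to tool coordinates, whose origin is the TCP and whose axes are the flange's). Camera axes: x right, y up, looking along -z (the intrinsics and any distortion apply to the point x, -y, -z); pixel columns grow to the right and rows downward; lengths in m; the calibration is good to about 2 mm. A picture is of the moment at which its call begins: read the wrist's pose just before it. There is no depth.
- ticket.sign_off(): hands the job in; it is judged then, once.
The state is a dict: "time_s": time; "q": joint angles; "joint_vel": joint speeds; "joint_torque": joint torques, N m; "ee_pos": TCP position; "orientation": TCP orientation; "wrist_force": force on the tool from outside, world axes, zero at the start; "ft_torque": the same for the moment, N m; "opening": opening from 0.0 (shut) to 1.0 (fully open); "finger_force": force on a finger pad.
Only numpy, scipy, OpenCV 4.12 (cv2) and the standard library are available. Lean on these libraries where they do the work, as an engineer would, in place of code of your own. Each camera call takes 0.05 s, during which the arm holds its last target. There are 200 camera calls.

### The job

Crank the full wire reel clockwise (as seen facing the crank handle) up to 20 rpm and keep the reel itself between 18 and 22 rpm for at least 6 seconds without a break, so that the line-scan head gets a clean picture; never let it run above 30 rpm. Then bring it to a standstill with the wire-end clip on the front flange right under the pointer at the top, and let go of the handle. Keep off the reel, and leave everything else on the bench where it is.

Things in the scene. Friction and masses are not known exactly. Their poses are not given: they have to be found in the camera images.
- stand: hand-cranked reel inspection stand, fixed. Its origin lies on the bench under crank_centre; its x axis is level, parallel to the spindle, and points from the crank to the reel, away from the robot, within 0.3 rad of world x; z is up. Base plate 285 x 320 x 12 mm, from x = 60 to 345 and y = -125 to 195 mm. The spindle's axis is level, 160 mm above the bench.
- crank_centre (a point): point on the spindle's axis, 160 mm above the bench: the centre of the upright circle, square to the spindle, of radius 70 mm, on which handle runs (90 to 230 mm high)
- handle (a point): middle of the grip of the crank handle: a level black cylinder, 28 mm in diameter, from -47 to +58 mm along the stand's x, that turns freely on its pin. It can be pinched here from above at every angle of the crank, fingers closing level and square to the spindle. It starts anywhere on its circle.
- crank: balanced steel crank, which stays where it is left; origin at crank_centre, its x axis along the spindle, its z axis towards the handle. Along x: arm 62 to 72 mm (170 mm long, 28 mm wide), hub from 58 mm, round counterweight (40 mm in diameter) across from the handle, from 49 mm. It turns without end either way.
- spindle (a joint): angle of the spindle with the reel locked on it, rad, unlimited, growing as it turns clockwise seen from the crank side (looking along the stand's x: over the top towards the stand's -y). 0, and every full turn from 0, has the clip at the top under the pointer; it starts anywhere, at rest. 20 rpm is 2.09 rad/s, 18 to 22 rpm 1.88 to 2.30, 30 rpm 3.14 rad/s.
- coupling (a point): aluminium drum of radius 36 mm between crank and bearing (78 to 122 mm along the stand's x): a grease coupling that smooths the hand's jerks. The crank does not turn the spindle rigidly: the coupling slips without end and gives the spindle a torque of nominally 0.016 N m per rad/s of (crank speed - spindle speed), either way, plus 0.001 N m of dry friction.
- bearing (a point): bearing on its pedestal, 128 to 162 mm along the stand's x. With the drag shoe it brakes the spindle with a nearly constant torque, nominally 0.012 N m (it varies from 0.5 to 2.5 times): turning steadily, the reel runs nominally 0.7 rad/s (0.35 to 1.8) slower than the crank, and a standing reel stays still until the crank turns faster than about that.
- shoe: drag shoe: a loose grey plastic block with a felt sole, 29 x 41 x 30 mm, lying under its own weight in an open sheet-steel guide on top of the brake drum (radius 40 mm, on the spindle between bearing and reel, 164 to 198 mm along the stand's x); origin under its centre. It keeps a standing reel from drifting. Leave it in its guide.
- reel: black reel full of wire, 4.6 kg nominally, 200 mm over its flanges, from 206 to 296 mm along the stand's x, with six grey ribs on the front flange; origin at crank_centre. With the spindle it has an inertia of nominally 0.016 kg m2 (0.7 to 1.4 times, as the fill varies): it follows the crank with a time constant of about 1 s. Not to be touched.
- clip (a point): the wire-end clip: a bright steel plate 32 mm wide and 26 mm tall, folded over the rim of the reel's front flange (on the side away from the crank). The point is the middle of its outer edge, 100 mm from the spindle's axis, 296 mm along the stand's x.
- mark (a point): fixed point 260 mm high at the top of the circle of clip, 9 mm under the tip of the steel pointer. The pointer hangs from a bracket that runs from the pedestal over the reel, up to 295 mm high. clip is here when the clip is under the pointer.
- scan_head (a point): line-scan head: a black box 100 x 50 x 85 mm on a column, fixed on the stand beside the reel; the point is the middle of its face, 251 mm along the stand's x, 145 mm along its y. Nothing to operate.
- coil_a: loose bystander: tied coil of black tie wire lying flat, 132 mm across, 42 mm high; origin under its centre
- coil_b: loose bystander: a second such coil; origin under its centre
- empty_reel: loose bystander: small empty grey reel standing on its flange, 130 mm across, 70 mm high; origin under its centre
- tape_roll: loose bystander: roll of clear packing tape lying flat, 100 mm across, 48 mm high; origin under its centre
- cutters: loose bystander: side cutters lying flat, about 155 mm long, 12 mm high; origin between the handles
- screwdriver: loose bystander: screwdriver lying flat; origin under its middle
- mug: loose bystander: white mug, 80 mm across, 95 mm high; origin under its centre

How it is judged:
On the way, in this order (a step that is already met when the one before it is completed fails the run):
1. the reel turns clockwise at 18 to 22 rpm for 6 seconds on end (velocity of joint spindle between 1.88 and 2.305 rad/s), for 6 s.
2. the reel stands still with its clip under the pointer (distance between clip and mark below 0.016 m and velocity of joint spindle between -0.06 and 0.06 rad/s), for 0.5 s.
At the end, for the whole second after the job is handed in: The reel stands still (under 0.06 rad/s) with the wire-end clip within 16 mm (0.16 rad) of the mark under the pointer, and the handle is released (all of step 2); the robot touches nothing.
It fails at once if the reel runs above 30 rpm (velocity of joint spindle above 3.14 rad/s).
It fails at once if the robot presses on the reel (contact force between any of the fingers, the arm and reel above 1 N).
It fails at once if a bystander or the drag shoe is moved by more than 40 mm (distance of any of coil_a, coil_b, empty_reel, tape_roll, cutters, screwdriver, mug, shoe from where it was at the start of the episode above 0.04 m).
It also fails if it takes over 67 s, if anything falls off the work surface, if the arm or the gripper's body presses on something with over 40 N, if the wrist force passes 120 N, or if a joint passes its speed limit or range.

## Working session

There is one attempt and no reset: what is moved stays moved. The work goes in short steps, Python scripts to look and compute and a tool call to move; the robot and the scene stay as the last step left them, time stands still between calls to the robot, and variables do not carry over. Pictures are saved under pics/ and viewed, at most 10 in all, crops included, and the job is handed in when it is done.

Besides the shell and the picture viewer there is one more tool, called after "Call:" by a JSON object that holds its "fn" and its "kwargs", one argument or row to a line. send_rows: Moves the arm, as the interface text tells. Shifts and turns lie within -1 to 1; 1 stands for 100 cm of shift or 180 degrees of turn. Its arguments: {"type":"object","properties":{"plan":{"type":"array","items":{"type":"array"}},"force":{"type":"number"}},"required":["plan"]}

```bash
mkdir -p pics
cat > h.py <<'E'
import numpy as np, cv2
from scipy.spatial.transform import Rotation as R
from rig import telemetry, capture, ticket, robot
def cam(n):
    c=capture(n); return c
def proj(c,P):
    P=np.atleast_2d(P); M=R.from_quat(c["orientation"]).as_matrix() if np.size(c["orientation"])==4 else np.array(c["orientation"])
    q=(P-np.array(c["eye"]))@M; q=q*[1,-1,-1]; u=q@np.array(c["intrinsics"]).T
    return u[:,:2]/u[:,2:]
def ray(c,uv):
    M=R.from_quat(c["orientation"]).as_matrix() if np.size(c["orientation"])==4 else np.array(c["orientation"])
    d=np.linalg.solve(np.array(c["intrinsics"]),[uv[0],uv[1],1.]); d=M@(d*[1,-1,-1]); return np.array(c["eye"]),d/np.linalg.norm(d)
def onz(c,uv,z):
    e,d=ray(c,uv); return e+d*(z-e[2])/d[2]
E
python3 - <<'E'
from h import *
for n in("side","top"):
    c=cam(n); cv2.imwrite(f"pics/{n}0.png",c["color"]); print(n,c["eye"],c["orientation"],c["intrinsics"],[k for k in c])
s=telemetry.observe(); print(s)
E
```

```text
side [ 0.42527677 -1.02875232  1.0568263 ] [ 0.41258884 -0.03042375 -0.06499712  0.90808602] [[395.81575933   0.         276.29251598]
 [  0.         395.81575933 211.01129395]
 [  0.           0.           1.        ]] ['color', 'intrinsics', 'eye', 'orientation']
top [ 0.43667148 -0.02093375  1.64066414] [-0.03796639  0.03528864  0.70971589 -0.70257855] [[433.15732692   0.         276.27634465]
 [  0.         433.15732692 202.82619381]
 [  0.           0.           1.        ]] ['color', 'intrinsics', 'eye', 'orientation']
{'time_s': 0.1, 'q': array([-1.33799250e+00,  3.20238972e-01,  1.56554502e+00, -6.56525225e-06,
        1.25741045e+00, -2.00187245e-02]), 'joint_vel': array([ 0.00068902, -0.00245892, -0.00296405,  0.00077664,  0.00031183,
       -0.00080689]), 'joint_torque': array([ 4.89538670e-04, -4.16407692e+01, -2.34703463e+01,  5.11027440e-05,
        4.94196138e-03,  5.59981885e-06]), 'ee_pos': array([ 0.1437199 , -0.55631178,  0.23056468]), 'orientation': array([ 9.92020283e-01,  1.26075841e-01, -8.81524548e-05, -7.96030912e-04]), 'wrist_force': array([-0.51168757,  0.25439895,  0.58155685]), 'ft_torque': array([-0.03591021, -0.01966195,  0.03243759]), 'finger_force': 0.0, 'opening': 0.9973919413841902}
```

View pics/side0.png

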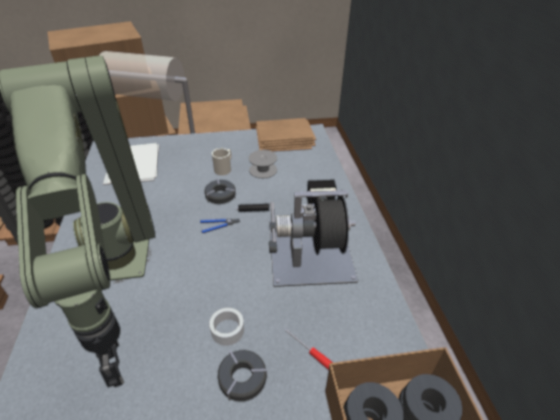

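View pics/top0.png

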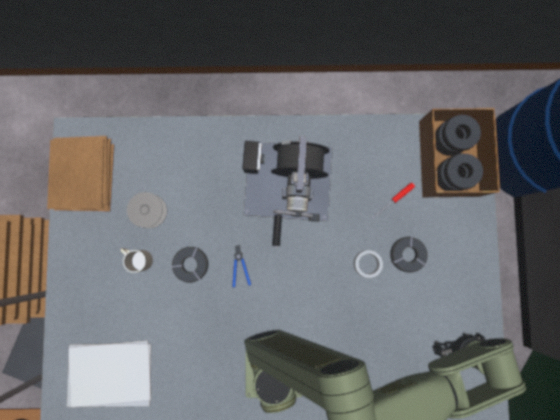

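The side view shows the stand at about (310,235), with the handle at about (255,208). The top view shows the base plate spanning roughly (245,145) to (330,220), and the handle at (277,230). I'll enlarge both.

Run:
```python
import cv2,numpy as np
a=cv2.imread("pics/side0.png")[170:295,225:375]; b=cv2.imread("pics/top0.png")[125:255,225:345]
a=cv2.resize(a,None,fx=4,fy=4,interpolation=cv2.INTER_CUBIC)
cv2.imwrite("pics/side0c.png",cv2.convertScaleAbs(a,alpha=1.4))
b=cv2.resize(b,None,fx=4.5,fy=4.5,interpolation=cv2.INTER_CUBIC)
cv2.imwrite("pics/top0c.png",cv2.convertScaleAbs(b,alpha=1.4))
```

```text
(no output)
```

View pics/side0c.png

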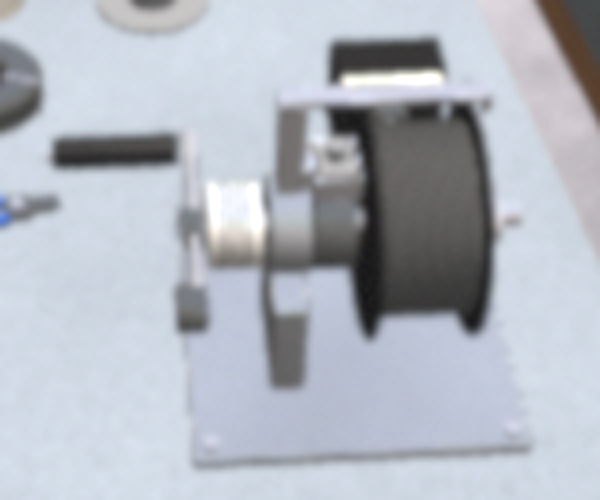

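View pics/top0c.png

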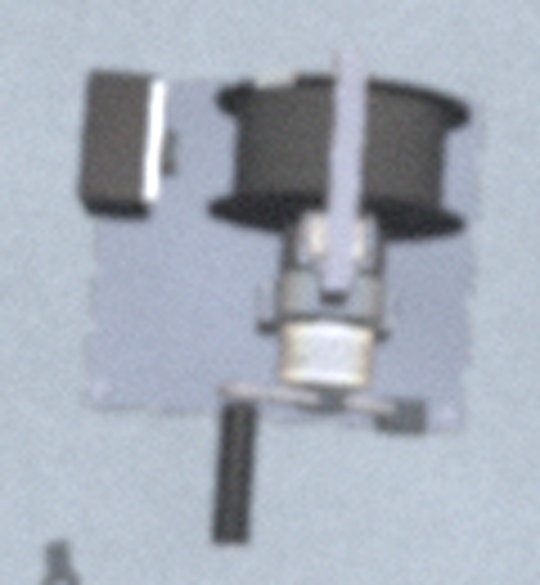

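The side crop shows the handle axis from (52,153) to (178,150) and the plate corners at (194,465) and (532,447). The top crop shows the clip at (275,78), front corners at (83,408) and (465,432), the handle's front end at (232,543), and the pointer bar. I'll fit the stand's pose from these.

```bash
cat >> h.py <<'E'
def stand(p):
    c,s=np.cos(p[2]),np.sin(p[2]); return lambda P:np.atleast_2d(P)@np.array([[c,s,0],[-s,c,0],[0,0,1]])+[p[0],p[1],0]
def circ(x,r,th): return [x,-r*np.sin(th),.16+r*np.cos(th)]  # th clockwise from top seen from crank
E
python3 - <<'E'
from h import *
from scipy.optimize import least_squares
T=cam("top");S=cam("side")
t=lambda x,y:(225+(x+.5)/4.5-.5,125+(y+.5)/4.5-.5)
s=lambda x,y:(225+(x+.5)/4-.5,170+(y+.5)/4-.5)
f=lambda x,y,z:(lambda p:[x,y,z])
O=[(T,t(83,408),f(.06,.195,.012)),(T,t(465,432),f(.06,-.125,.012)),(S,s(194,463),f(.06,-.125,.012)),(S,s(532,447),f(.345,-.125,.012)),
(T,t(232,543),lambda p:circ(-.047,.07,p[3])),(T,t(240,405),lambda p:circ(.058,.07,p[3])),
(S,s(54,153),lambda p:circ(-.047,.07,p[3])),(S,s(178,149),lambda p:circ(.058,.07,p[3])),(T,t(275,78),lambda p:circ(.29,.1,p[4]))]
for a,uv,g in O[:4]: print(onz(a,uv,.012).round(3))
F=lambda p:np.concatenate([proj(a,stand(p)(g(p)))[0]-uv for a,uv,g in O])
for a0 in(-1.,-2,.0):
  r=least_squares(F,[.5,0,.0,a0,-.5],loss="soft_l1"); print(r.x.round(4),r.cost,r.fun.round(1))
p=r.x; np.save("p.npy",p)
for n in[(0,0,.16),(.296,0,.26)]: print(n,stand(p)(n).round(4))
print("handle",stand(p)(circ(0,.07,p[3])).round(4))
E
```

```text
[0.56  0.11  0.012]
[ 0.537 -0.209  0.012]
[ 0.534 -0.213  0.012]
[ 0.816 -0.236  0.012]
[ 0.4856 -0.0803 -0.0853 -1.1215 -0.59  ] 1.6560091620497348 [ 0.3 -0.5  0.2  0.6 -0.  -0.7  0.7 -0.5 -0.3  0.4  0.3 -0.3  0.   0.1
  0.3 -0.   0.1  1.2]
[ 0.4856 -0.0803 -0.0853 -1.1215 -0.59  ] 1.6560091620494055 [ 0.3 -0.5  0.2  0.6 -0.  -0.7  0.7 -0.5 -0.3  0.4  0.3 -0.3  0.   0.1
  0.3 -0.   0.1  1.2]
[ 0.4856 -0.0803 -0.0853 -1.1215 -0.59  ] 1.6560091620494077 [ 0.3 -0.5  0.2  0.6 -0.  -0.7  0.7 -0.5 -0.3  0.4  0.3 -0.3  0.   0.1
  0.3 -0.   0.1  1.2]
(0, 0, 0.16) [[ 0.4856 -0.0803  0.16  ]]
(0.296, 0, 0.26) [[ 0.7805 -0.1056  0.26  ]]
handle [[ 0.491  -0.0175  0.1904]]
```

The fit residual is under 1 px: stand origin at (0.486, -0.080), yaw -0.085, crank at -1.12 rad, clip at -0.59 rad. The heights and sizes agree with the given values. Moving above the handle.

Call:
{"fn": "send_rows", "kwargs": {
  "plan": [
    [[0.0237, 0.0386, 0.003], [0, 0, -0.0077], 1],
    [[0.0237, 0.0386, 0.003], [0, 0, -0.0077], 1],
    [[0.0237, 0.0386, 0.003], [0, 0, -0.0077], 1],
    [[0.0237, 0.0386, 0.003], [0, 0, -0.0077], 1],
    [[0.0237, 0.0386, 0.003], [0, 0, -0.0077], 1],
    [[0.0237, 0.0386, 0.003], [0, 0, -0.0077], 1],
    [[0.0237, 0.0386, 0.003], [0, 0, -0.0077], 1],
    [[0.0237, 0.0386, 0.003], [0, 0, -0.0077], 1],
    [[0.0237, 0.0386, 0.003], [0, 0, -0.0077], 1],
    [[0.0237, 0.0386, 0.003], [0, 0, -0.0077], 1],
    [[0.0237, 0.0386, 0.003], [0, 0, -0.0077], 1],
    [[0.0237, 0.0386, 0.003], [0, 0, -0.0077], 1],
    [[0.0237, 0.0386, 0.003], [0, 0, -0.0077], 1],
    [[0.0237, 0.0386, 0.003], [0, 0, -0.0077], 1],
    [[0, 0, 0], [0, 0, 0], 1],
    [[0, 0, 0], [0, 0, 0], 1]
  ]
}}

```text
time_s: 1.8
ee_pos: [0.4756, -0.0157, 0.2729]
orientation: [0.999, -0.042, -0.001, 0.0]
wrist_force: [-0.7, -0.8, -0.4]
opening: 0.999
finger_force: 0.0
```

Call:
{"fn": "send_rows", "kwargs": {
  "plan": [
    [[0, 0, -0.034], [0, 0, 0], 1],
    [[0, 0, -0.034], [0, 0, 0], 1],
    [[0, 0, -0.0335], [0, 0, 0], 1],
    [[0, 0, 0], [0, 0, 0], 1],
    [[0, 0, 0], [0, 0, 0], -1],
    [[0, 0, 0], [0, 0, 0], -1],
    [[0, 0, 0], [0, 0, 0], -1],
    [[0, 0, 0], [0, 0, 0], -1],
    [[0, 0, 0], [0, 0, 0], -1],
    [[0, 0, 0], [0, 0, 0], -1]
  ],
  "force": 50
}}

```text
time_s: 2.8
ee_pos: [0.4763, -0.0159, 0.1725]
orientation: [0.999, -0.043, 0.001, -0.0]
wrist_force: [1.9, 3.1, 3.1]
opening: 0.313
finger_force: 49.1
```

Run:
```python
from h import *
s=telemetry.observe();print(s["time_s"],s["ee_pos"].round(4),s["wrist_force"].round(1),s["opening"],s["finger_force"])
a=[]
for n in("side","top"):
    c=cam(n);i=c["color"]; a.append(cv2.resize(i[160:290,215:365] if n=="side" else i[110:240,215:365],None,fx=2.6,fy=2.6,interpolation=cv2.INTER_CUBIC))
    cv2.imwrite(f"pics/{n}1.png",i)
cv2.imwrite("pics/c1.png",np.hstack(a))
```

```text
2.8 [ 0.4763 -0.0159  0.1725] [1.9 3.1 3.1] 0.3126633611281872 49.10121202468872
```

View pics/c1.png

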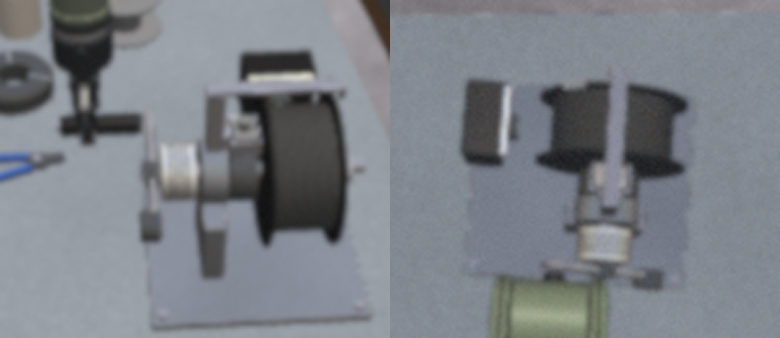

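The grip is good (opening ≈ 27 mm, 49 N) and the clip is still at top-crop (575,85), which is where the fit puts it. Next I'll write the row generator, clip reader and model fit.

```bash
cat > m.py <<'E'
from h import *
import json,sys,os
from scipy.optimize import least_squares
p=np.load("p.npy"); TH0=p[3]
L=json.load(open("log.json")) if os.path.exists("log.json") else dict(th=TH0,pos=[0,0,0],ev=[],meas=[])
save=lambda:json.dump(L,open("log.json","w"))
def pt(th): return (stand(p)(circ(0,.07,th))-stand(p)(circ(0,.07,TH0)))[0]
def gen(w,first=1.):   # w: crank speeds per row; first: stretch of row 1 after pauses
    rows=[]
    for i,o in enumerate(w):
        L["th"]+=o*.1*(first if i==0 else 1); n=pt(L["th"]).round(3)
        rows.append([[round(float(a),3) for a in n-L["pos"]],[0,0,0],-1]); L["pos"]=n.tolist()
        L["ev"].append([.1,o*(first if i==0 else 1)])
    save(); print(json.dumps(rows).replace(" ",""))
TT=np.arange(-1.4,1.9,.01)
def prof(c,img):
    g=img.max(2).astype(float); v=0
    for x in(.284,.288,.292):
        u=proj(c,stand(p)(np.array([circ(x,.1,t) for t in TT]))).astype(np.float32)
        v=v+cv2.remap(g.astype(np.float32),u[None,:,0].copy(),u[None,:,1].copy(),cv2.INTER_LINEAR)[0]/3
    return v
def clip(n,tag=None):
    c=cam(n); L["ev"].append([.05,0.]); v=prof(c,c["color"])-prof(c,cv2.imread(f"pics/{n}1.png"))
    if tag: cv2.imwrite(f"pics/{n}_{tag}.png",c["color"])
    m=np.abs(TT-p[4])>.0
    i=int(np.argmax(v)); w=np.where(np.abs(TT-TT[i])<.25,np.clip(v-v[i]*.4,0,None),0); th=float((w*TT).sum()/w.sum())
    print(n,"clip",round(th,3),"peak",round(v[i]),"2nd",round(v[np.abs(TT-TT[i])>.4].max())); save(); return th
def t_now(): return sum(e[0] for e in L["ev"])
def meas(th,t): L["meas"].append([t,th]); save()
def sim(k,s,ev=None,phi=None,om=0.,dt=.005):
    phi=p[4] if phi is None else phi; out=[(0,phi,om)];t=0;wf=0
    for d,o in (L["ev"] if ev is None else ev):
        for _ in range(round(d/dt)):
            wf+=(o-wf)*dt/.05 # arm lag
            if abs(om)<1e-6 and abs(wf)<=s: om=0
            else:
                sg=np.sign(om) if abs(om)>1e-6 else np.sign(wf); n=om+dt*k*(wf-om-s*sg)
                om=0. if om*n<0 else n
            phi+=om*dt;t+=dt; out.append((t,phi,om))
    return np.array(out)
def fit():
    M=np.array(L["meas"])
    def F(x):
        o=sim(*x); return np.r_[(np.interp(M[:,0],o[:,0],o[:,1])-M[:,1])/.02,(x[0]-1)/.3,(x[1]-.7)/.6]
    r=least_squares(F,[1,.7],bounds=([.3,.2],[2.5,2.2]),diff_step=.02); o=sim(*r.x)
    print("k,s",r.x.round(3),"res",(r.fun[:-2]*.02).round(3),"now phi",o[-1,1].round(3),"mod",((o[-1,1]+np.pi)%(2*np.pi)-np.pi).round(3),"om",o[-1,2].round(3),"t",t_now()); return r.x
E
python3 - <<'E'
from m import *
for n in("side","top"):
    im=cv2.imread(f"pics/{n}1.png"); c=cam(n); v=prof(c,im); print(n,v[::10].round().astype(int))
gen([.4,.8,1.2,1.6,2,2.4]+[2.8]*12)
E
```

```text
side [ 68  75  92  97 107 132 147 154 153 145 116  77  56  54  59  60  62  67
  65  69  65  66  63  59  55  60  55  51  51  50  47  49  46]
top [ 85  66  52  49  47  50  69  97  98  94  65  60  63 129 150  99  61  60
  61  59  54  56  54  56  60  81 108 125 132 134 134 132 130]
[[[-0.0,-0.001,0.002],[0,0,0],-1],[[0.0,-0.003,0.005],[0,0,0],-1],[[-0.001,-0.005,0.007],[0,0,0],-1],[[0.0,-0.008,0.008],[0,0,0],-1],[[-0.001,-0.011,0.008],[0,0,0],-1],[[-0.002,-0.015,0.007],[0,0,0],-1],[[-0.001,-0.02,0.003],[0,0,0],-1],[[-0.002,-0.019,-0.003],[0,0,0],-1],[[-0.002,-0.018,-0.008],[0,0,0],-1],[[-0.001,-0.015,-0.013],[0,0,0],-1],[[-0.001,-0.011,-0.016],[0,0,0],-1],[[0.0,-0.006,-0.018],[0,0,0],-1],[[0.0,0.0,-0.02],[0,0,0],-1],[[0.0,0.005,-0.019],[0,0,0],-1],[[0.001,0.009,-0.017],[0,0,0],-1],[[0.001,0.014,-0.013],[0,0,0],-1],[[0.002,0.018,-0.009],[0,0,0],-1],[[0.001,0.019,-0.004],[0,0,0],-1]]
```

Call:
{"fn": "send_rows", "kwargs": {
  "plan": [
    [[-0.0, -0.001, 0.002], [0, 0, 0], -1],
    [[0.0, -0.003, 0.005], [0, 0, 0], -1],
    [[-0.001, -0.005, 0.007], [0, 0, 0], -1],
    [[0.0, -0.008, 0.008], [0, 0, 0], -1],
    [[-0.001, -0.011, 0.008], [0, 0, 0], -1],
    [[-0.002, -0.015, 0.007], [0, 0, 0], -1],
    [[-0.001, -0.02, 0.003], [0, 0, 0], -1],
    [[-0.002, -0.019, -0.003], [0, 0, 0], -1],
    [[-0.002, -0.018, -0.008], [0, 0, 0], -1],
    [[-0.001, -0.015, -0.013], [0, 0, 0], -1],
    [[-0.001, -0.011, -0.016], [0, 0, 0], -1],
    [[0.0, -0.006, -0.018], [0, 0, 0], -1],
    [[0.0, 0.0, -0.02], [0, 0, 0], -1],
    [[0.0, 0.005, -0.019], [0, 0, 0], -1],
    [[0.001, 0.009, -0.017], [0, 0, 0], -1],
    [[0.001, 0.014, -0.013], [0, 0, 0], -1],
    [[0.002, 0.018, -0.009], [0, 0, 0], -1],
    [[0.001, 0.019, -0.004], [0, 0, 0], -1]
  ]
}}

```text
time_s: 4.8
ee_pos: [0.4706, -0.0837, 0.0717]
orientation: [0.999, -0.043, 0.001, 0.001]
wrist_force: [1.2, 1.5, 15.6]
opening: 0.311
finger_force: 54.0
```

Run:
```python
from m import *
s=telemetry.observe();print(s["time_s"],s["ee_pos"].round(4),s["wrist_force"].round(1),s["ft_torque"].round(2),s["finger_force"])
print("cmd",L["pos"]+np.array([.476,-.0162,.172]))
t=t_now(); a=clip("side","a"); b=clip("top","a")
meas(a,t);meas(b,t+.05);fit()
gen([2.8]*20,2.0)
```

```text
4.8 [ 0.4706 -0.0837  0.0717] [ 1.2  1.5 15.6] [ 0.16 -0.22 -0.03] 53.95664870738983
cmd [ 0.47   -0.0832  0.072 ]
side clip 0.887 peak 68 2nd 5
top clip 0.909 peak 33 2nd 3
k,s [1.063 0.611] res [-0.031  0.03 ] now phi 1.019 mod 1.019 om 1.556 t 1.9000000000000001
[[[0.003,0.037,0.008],[0,0,0],-1],[[0.002,0.016,0.012],[0,0,0],-1],[[0.001,0.012,0.015],[0,0,0],-1],[[0.0,0.007,0.018],[0,0,0],-1],[[0.001,0.002,0.02],[0,0,0],-1],[[-0.001,-0.004,0.019],[0,0,0],-1],[[-0.0,-0.009,0.017],[0,0,0],-1],[[-0.002,-0.013,0.015],[0,0,0],-1],[[-0.001,-0.016,0.01],[0,0,0],-1],[[-0.002,-0.019,0.005],[0,0,0],-1],[[-0.001,-0.02,0.0],[0,0,0],-1],[[-0.002,-0.018,-0.006],[0,0,0],-1],[[-0.001,-0.017,-0.011],[0,0,0],-1],[[-0.001,-0.012,-0.014],[0,0,0],-1],[[-0.001,-0.009,-0.018],[0,0,0],-1],[[0.0,-0.003,-0.019],[0,0,0],-1],[[0.0,0.003,-0.02],[0,0,0],-1],[[0.001,0.008,-0.018],[0,0,0],-1],[[0.001,0.012,-0.015],[0,0,0],-1],[[0.001,0.016,-0.011],[0,0,0],-1]]
```

Call:
{"fn": "send_rows", "kwargs": {
  "plan": [
    [[0.003, 0.037, 0.008], [0, 0, 0], -1],
    [[0.002, 0.016, 0.012], [0, 0, 0], -1],
    [[0.001, 0.012, 0.015], [0, 0, 0], -1],
    [[0.0, 0.007, 0.018], [0, 0, 0], -1],
    [[0.001, 0.002, 0.02], [0, 0, 0], -1],
    [[-0.001, -0.004, 0.019], [0, 0, 0], -1],
    [[-0.0, -0.009, 0.017], [0, 0, 0], -1],
    [[-0.002, -0.013, 0.015], [0, 0, 0], -1],
    [[-0.001, -0.016, 0.01], [0, 0, 0], -1],
    [[-0.002, -0.019, 0.005], [0, 0, 0], -1],
    [[-0.001, -0.02, 0.0], [0, 0, 0], -1],
    [[-0.002, -0.018, -0.006], [0, 0, 0], -1],
    [[-0.001, -0.017, -0.011], [0, 0, 0], -1],
    [[-0.001, -0.012, -0.014], [0, 0, 0], -1],
    [[-0.001, -0.009, -0.018], [0, 0, 0], -1],
    [[0.0, -0.003, -0.019], [0, 0, 0], -1],
    [[0.0, 0.003, -0.02], [0, 0, 0], -1],
    [[0.001, 0.008, -0.018], [0, 0, 0], -1],
    [[0.001, 0.012, -0.015], [0, 0, 0], -1],
    [[0.001, 0.016, -0.011], [0, 0, 0], -1]
  ]
}}

```text
time_s: 6.9
ee_pos: [0.4684, -0.1101, 0.079]
orientation: [0.999, -0.044, 0.001, -0.0]
wrist_force: [1.0, 9.4, 18.9]
opening: 0.305
finger_force: 62.4
```

Run:
```python
from m import *
s=telemetry.observe();print(s["time_s"],s["ee_pos"].round(4),s["wrist_force"].round(1),s["finger_force"])
print("cmd",L["pos"]+np.array([.476,-.0162,.172]))
x=fit(); 
for w in(2.6,2.7,2.8): 
  ev=L["ev"]+[[.1,w]]*20; o=sim(*x,ev=ev); print(w,[(round(t,1),round(float(np.interp(t,o[:,0],o[:,1]))-2*np.pi,2)) for t in o[-1,0]-np.arange(0,1.2,.2)],o[-1,2])
```

```text
6.9 [ 0.4684 -0.1101  0.079 ] [ 1.   9.4 18.9] 62.364283204078674
cmd [ 0.468  -0.1102  0.079 ]
k,s [1.063 0.611] res [-0.031  0.03 ] now phi 5.021 mod -1.262 om 2.138 t 3.9000000000000004
2.6 [(np.float64(5.9), 2.85), (np.float64(5.7), 2.44), (np.float64(5.5), 2.04), (np.float64(5.3), 1.64), (np.float64(5.1), 1.23), (np.float64(4.9), 0.82)] 2.007804804616671
2.7 [(np.float64(5.9), 2.96), (np.float64(5.7), 2.54), (np.float64(5.5), 2.12), (np.float64(5.3), 1.7), (np.float64(5.1), 1.28), (np.float64(4.9), 0.86)] 2.0953493454392933
2.8 [(np.float64(5.9), 3.07), (np.float64(5.7), 2.64), (np.float64(5.5), 2.2), (np.float64(5.3), 1.77), (np.float64(5.1), 1.33), (np.float64(4.9), 0.9)] 2.182893886261918
```

```bash
python3 -c "
from m import *
gen([2.75]*10)"
```

```text
[[[0.001,0.018,-0.006],[0,0,0],-1],[[0.002,0.019,-0.001],[0,0,0],-1],[[0.002,0.019,0.004],[0,0,0],-1],[[0.001,0.016,0.009],[0,0,0],-1],[[0.001,0.014,0.014],[0,0,0],-1],[[0.001,0.01,0.016],[0,0,0],-1],[[0.001,0.004,0.019],[0,0,0],-1],[[0.0,0.0,0.019],[0,0,0],-1],[[-0.001,-0.006,0.018],[0,0,0],-1],[[-0.001,-0.01,0.016],[0,0,0],-1]]
```

Call:
{"fn": "send_rows", "kwargs": {
  "plan": [
    [[0.001, 0.018, -0.006], [0, 0, 0], -1],
    [[0.002, 0.019, -0.001], [0, 0, 0], -1],
    [[0.002, 0.019, 0.004], [0, 0, 0], -1],
    [[0.001, 0.016, 0.009], [0, 0, 0], -1],
    [[0.001, 0.014, 0.014], [0, 0, 0], -1],
    [[0.001, 0.01, 0.016], [0, 0, 0], -1],
    [[0.001, 0.004, 0.019], [0, 0, 0], -1],
    [[0.0, 0.0, 0.019], [0, 0, 0], -1],
    [[-0.001, -0.006, 0.018], [0, 0, 0], -1],
    [[-0.001, -0.01, 0.016], [0, 0, 0], -1]
  ]
}}

```text
time_s: 7.9
ee_pos: [0.4754, -0.0262, 0.1882]
orientation: [0.999, -0.043, 0.001, -0.0]
wrist_force: [4.1, -2.2, -1.9]
opening: 0.308
finger_force: 60.1
```

Run:
```python
from m import *
fit(); t=t_now(); a=clip("side","b"); meas(a+2*np.pi,t); x=fit()
w=min(3.6,max(2.2,2.09+x[1])); print("w",w); gen([w]*20,1.5)
o=sim(*x);print(o[-1], "need row count for clip .8:",(2*np.pi*2+.8-o[-1,1])/o[-1,2]/.1)
```

```text
k,s [1.063 0.611] res [-0.031  0.03 ] now phi 7.161 mod 0.878 om 2.14 t 4.9
side clip 0.743 peak 65 2nd 3
k,s [1.141 0.68 ] res [-0.031  0.029  0.   ] now phi 7.129 mod 0.846 om 2.011 t 4.95
w 2.7699160249501142
[[[-0.002,-0.023,0.018],[0,0,0],-1],[[-0.001,-0.018,0.006],[0,0,0],-1],[[-0.002,-0.02,0.0],[0,0,0],-1],[[-0.002,-0.018,-0.005],[0,0,0],-1],[[-0.001,-0.017,-0.009],[0,0,0],-1],[[-0.001,-0.013,-0.014],[0,0,0],-1],[[-0.001,-0.009,-0.017],[0,0,0],-1],[[0.0,-0.004,-0.019],[0,0,0],-1],[[0.0,0.001,-0.02],[0,0,0],-1],[[0.0,0.006,-0.018],[0,0,0],-1],[[0.001,0.011,-0.015],[0,0,0],-1],[[0.002,0.015,-0.013],[0,0,0],-1],[[0.001,0.018,-0.007],[0,0,0],-1],[[0.002,0.019,-0.002],[0,0,0],-1],[[0.001,0.019,0.003],[0,0,0],-1],[[0.002,0.018,0.008],[0,0,0],-1],[[0.001,0.014,0.012],[0,0,0],-1],[[0.001,0.011,0.016],[0,0,0],-1],[[0.001,0.006,0.019],[0,0,0],-1],[[0.0,0.001,0.019],[0,0,0],-1]]
[ 6.95       11.29751166  2.08995582] need row count for clip .8: 9.899055904545722
```

Call:
{"fn": "send_rows", "kwargs": {
  "plan": [
    [[-0.002, -0.023, 0.018], [0, 0, 0], -1],
    [[-0.001, -0.018, 0.006], [0, 0, 0], -1],
    [[-0.002, -0.02, 0.0], [0, 0, 0], -1],
    [[-0.002, -0.018, -0.005], [0, 0, 0], -1],
    [[-0.001, -0.017, -0.009], [0, 0, 0], -1],
    [[-0.001, -0.013, -0.014], [0, 0, 0], -1],
    [[-0.001, -0.009, -0.017], [0, 0, 0], -1],
    [[0.0, -0.004, -0.019], [0, 0, 0], -1],
    [[0.0, 0.001, -0.02], [0, 0, 0], -1],
    [[0.0, 0.006, -0.018], [0, 0, 0], -1],
    [[0.001, 0.011, -0.015], [0, 0, 0], -1],
    [[0.002, 0.015, -0.013], [0, 0, 0], -1],
    [[0.001, 0.018, -0.007], [0, 0, 0], -1],
    [[0.002, 0.019, -0.002], [0, 0, 0], -1],
    [[0.001, 0.019, 0.003], [0, 0, 0], -1],
    [[0.002, 0.018, 0.008], [0, 0, 0], -1],
    [[0.001, 0.014, 0.012], [0, 0, 0], -1],
    [[0.001, 0.011, 0.016], [0, 0, 0], -1],
    [[0.001, 0.006, 0.019], [0, 0, 0], -1],
    [[0.0, 0.001, 0.019], [0, 0, 0], -1]
  ]
}}

```text
time_s: 9.95
ee_pos: [0.4768, -0.0091, 0.1491]
orientation: [0.999, -0.043, -0.0, 0.0]
wrist_force: [2.6, -2.8, -0.7]
opening: 0.308
finger_force: 60.3
```

```bash
python3 -c "
from m import *
gen([2.77]*10)"
```

```text
[[[-0.001,-0.005,0.019],[0,0,0],-1],[[-0.001,-0.01,0.017],[0,0,0],-1],[[-0.001,-0.014,0.013],[0,0,0],-1],[[-0.001,-0.017,0.009],[0,0,0],-1],[[-0.002,-0.018,0.004],[0,0,0],-1],[[-0.002,-0.02,-0.001],[0,0,0],-1],[[-0.001,-0.018,-0.006],[0,0,0],-1],[[-0.001,-0.016,-0.011],[0,0,0],-1],[[-0.001,-0.012,-0.015],[0,0,0],-1],[[-0.001,-0.007,-0.018],[0,0,0],-1]]
```

Call:
{"fn": "send_rows", "kwargs": {
  "plan": [
    [[-0.001, -0.005, 0.019], [0, 0, 0], -1],
    [[-0.001, -0.01, 0.017], [0, 0, 0], -1],
    [[-0.001, -0.014, 0.013], [0, 0, 0], -1],
    [[-0.001, -0.017, 0.009], [0, 0, 0], -1],
    [[-0.002, -0.018, 0.004], [0, 0, 0], -1],
    [[-0.002, -0.02, -0.001], [0, 0, 0], -1],
    [[-0.001, -0.018, -0.006], [0, 0, 0], -1],
    [[-0.001, -0.016, -0.011], [0, 0, 0], -1],
    [[-0.001, -0.012, -0.015], [0, 0, 0], -1],
    [[-0.001, -0.007, -0.018], [0, 0, 0], -1]
  ]
}}

```text
time_s: 10.95
ee_pos: [0.4653, -0.1463, 0.1587]
orientation: [0.999, -0.044, 0.001, -0.001]
wrist_force: [8.4, 11.3, -2.4]
opening: 0.307
finger_force: 60.2
```

Run:
```python
from m import *
fit(); t=t_now(); a=clip("side","c"); meas(a+4*np.pi,t); x=fit()
print("avg speed last rev",np.diff(np.array(L["meas"])[-2:],axis=0))
w=2.09+x[1]; print("w",w); gen([w]*20,1.5); save()
```

```text
k,s [1.141 0.68 ] res [-0.031  0.029  0.   ] now phi 13.388 mod 0.821 om 2.09 t 7.95
side clip 1.11 peak 49 2nd 5
k,s [1.016 0.608] res [-0.068 -0.009  0.057 -0.022] now phi 13.762 mod 1.195 om 2.104 t 8.0
avg speed last rev [[3.05       6.65025173]]
w 2.697989802337959
[[[0.0,-0.002,-0.028],[0,0,0],-1],[[0.0,0.005,-0.018],[0,0,0],-1],[[0.001,0.01,-0.016],[0,0,0],-1],[[0.001,0.014,-0.013],[0,0,0],-1],[[0.002,0.016,-0.009],[0,0,0],-1],[[0.001,0.019,-0.004],[0,0,0],-1],[[0.002,0.018,0.001],[0,0,0],-1],[[0.001,0.018,0.006],[0,0,0],-1],[[0.002,0.016,0.01],[0,0,0],-1],[[0.001,0.012,0.015],[0,0,0],-1],[[0.0,0.008,0.017],[0,0,0],-1],[[0.001,0.003,0.018],[0,0,0],-1],[[-0.001,-0.002,0.019],[0,0,0],-1],[[-0.0,-0.007,0.018],[0,0,0],-1],[[-0.001,-0.011,0.015],[0,0,0],-1],[[-0.001,-0.015,0.011],[0,0,0],-1],[[-0.002,-0.017,0.007],[0,0,0],-1],[[-0.001,-0.019,0.003],[0,0,0],-1],[[-0.002,-0.018,-0.003],[0,0,0],-1],[[-0.002,-0.018,-0.008],[0,0,0],-1]]
```

Call:
{"fn": "send_rows", "kwargs": {
  "plan": [
    [[0.0, -0.002, -0.028], [0, 0, 0], -1],
    [[0.0, 0.005, -0.018], [0, 0, 0], -1],
    [[0.001, 0.01, -0.016], [0, 0, 0], -1],
    [[0.001, 0.014, -0.013], [0, 0, 0], -1],
    [[0.002, 0.016, -0.009], [0, 0, 0], -1],
    [[0.001, 0.019, -0.004], [0, 0, 0], -1],
    [[0.002, 0.018, 0.001], [0, 0, 0], -1],
    [[0.001, 0.018, 0.006], [0, 0, 0], -1],
    [[0.002, 0.016, 0.01], [0, 0, 0], -1],
    [[0.001, 0.012, 0.015], [0, 0, 0], -1],
    [[0.0, 0.008, 0.017], [0, 0, 0], -1],
    [[0.001, 0.003, 0.018], [0, 0, 0], -1],
    [[-0.001, -0.002, 0.019], [0, 0, 0], -1],
    [[-0.0, -0.007, 0.018], [0, 0, 0], -1],
    [[-0.001, -0.011, 0.015], [0, 0, 0], -1],
    [[-0.001, -0.015, 0.011], [0, 0, 0], -1],
    [[-0.002, -0.017, 0.007], [0, 0, 0], -1],
    [[-0.001, -0.019, 0.003], [0, 0, 0], -1],
    [[-0.002, -0.018, -0.003], [0, 0, 0], -1],
    [[-0.002, -0.018, -0.008], [0, 0, 0], -1]
  ]
}}

```text
time_s: 13.0
ee_pos: [0.4677, -0.1173, 0.2002]
orientation: [0.999, -0.043, 0.002, -0.0]
wrist_force: [11.4, 8.1, -15.2]
opening: 0.308
finger_force: 58.9
```

```bash
python3 -c "
from m import *
gen([2.69]*8)"
```

```text
[[[-0.001,-0.014,-0.012],[0,0,0],-1],[[-0.001,-0.011,-0.015],[0,0,0],-1],[[0.0,-0.006,-0.018],[0,0,0],-1],[[0.0,-0.001,-0.019],[0,0,0],-1],[[0.0,0.003,-0.018],[0,0,0],-1],[[0.001,0.009,-0.017],[0,0,0],-1],[[0.001,0.012,-0.014],[0,0,0],-1],[[0.001,0.016,-0.01],[0,0,0],-1]]
```

Call:
{"fn": "send_rows", "kwargs": {
  "plan": [
    [[-0.001, -0.014, -0.012], [0, 0, 0], -1],
    [[-0.001, -0.011, -0.015], [0, 0, 0], -1],
    [[0.0, -0.006, -0.018], [0, 0, 0], -1],
    [[0.0, -0.001, -0.019], [0, 0, 0], -1],
    [[0.0, 0.003, -0.018], [0, 0, 0], -1],
    [[0.001, 0.009, -0.017], [0, 0, 0], -1],
    [[0.001, 0.012, -0.014], [0, 0, 0], -1],
    [[0.001, 0.016, -0.01], [0, 0, 0], -1]
  ]
}}

```text
time_s: 13.8
ee_pos: [0.4686, -0.108, 0.078]
orientation: [0.999, -0.044, 0.001, -0.0]
wrist_force: [1.7, 8.9, 18.9]
opening: 0.31
finger_force: 62.3
```

Run:
```python
from m import *
fit(); t=t_now(); a=clip("side","d"); meas(a+6*np.pi,t); x=fit()
print("avg speed last rev",np.diff(np.array(L["meas"])[-2:],axis=0))
gen([2.7]*20,1.5)
```

```text
k,s [1.016 0.608] res [-0.068 -0.009  0.057 -0.022] now phi 19.678 mod 0.829 om 2.09 t 10.8
side clip 0.964 peak 65 2nd 5
k,s [0.977 0.588] res [-0.086 -0.028  0.05   0.027 -0.028] now phi 19.89 mod 1.04 om 2.057 t 10.850000000000001
avg speed last rev [[2.85       6.13663716]]
[[[0.002,0.027,-0.006],[0,0,0],-1],[[0.002,0.019,0.002],[0,0,0],-1],[[0.002,0.017,0.007],[0,0,0],-1],[[0.001,0.015,0.011],[0,0,0],-1],[[0.001,0.012,0.015],[0,0,0],-1],[[0.0,0.007,0.017],[0,0,0],-1],[[0.001,0.002,0.019],[0,0,0],-1],[[-0.001,-0.003,0.019],[0,0,0],-1],[[-0.0,-0.008,0.017],[0,0,0],-1],[[-0.001,-0.012,0.014],[0,0,0],-1],[[-0.002,-0.015,0.011],[0,0,0],-1],[[-0.001,-0.018,0.006],[0,0,0],-1],[[-0.002,-0.019,0.001],[0,0,0],-1],[[-0.001,-0.018,-0.003],[0,0,0],-1],[[-0.002,-0.017,-0.009],[0,0,0],-1],[[-0.001,-0.014,-0.013],[0,0,0],-1],[[-0.001,-0.009,-0.016],[0,0,0],-1],[[0.0,-0.006,-0.018],[0,0,0],-1],[[0.0,0.0,-0.019],[0,0,0],-1],[[0.0,0.005,-0.018],[0,0,0],-1]]
```

Call:
{"fn": "send_rows", "kwargs": {
  "plan": [
    [[0.002, 0.027, -0.006], [0, 0, 0], -1],
    [[0.002, 0.019, 0.002], [0, 0, 0], -1],
    [[0.002, 0.017, 0.007], [0, 0, 0], -1],
    [[0.001, 0.015, 0.011], [0, 0, 0], -1],
    [[0.001, 0.012, 0.015], [0, 0, 0], -1],
    [[0.0, 0.007, 0.017], [0, 0, 0], -1],
    [[0.001, 0.002, 0.019], [0, 0, 0], -1],
    [[-0.001, -0.003, 0.019], [0, 0, 0], -1],
    [[-0.0, -0.008, 0.017], [0, 0, 0], -1],
    [[-0.001, -0.012, 0.014], [0, 0, 0], -1],
    [[-0.002, -0.015, 0.011], [0, 0, 0], -1],
    [[-0.001, -0.018, 0.006], [0, 0, 0], -1],
    [[-0.002, -0.019, 0.001], [0, 0, 0], -1],
    [[-0.001, -0.018, -0.003], [0, 0, 0], -1],
    [[-0.002, -0.017, -0.009], [0, 0, 0], -1],
    [[-0.001, -0.014, -0.013], [0, 0, 0], -1],
    [[-0.001, -0.009, -0.016], [0, 0, 0], -1],
    [[0.0, -0.006, -0.018], [0, 0, 0], -1],
    [[0.0, 0.0, -0.019], [0, 0, 0], -1],
    [[0.0, 0.005, -0.018], [0, 0, 0], -1]
  ]
}}

```text
time_s: 15.85
ee_pos: [0.4656, -0.1428, 0.1141]
orientation: [0.999, -0.044, 0.001, -0.001]
wrist_force: [6.8, 13.3, 6.3]
opening: 0.309
finger_force: 61.2
```

```bash
python3 -c "
from m import *
gen([2.65]*9)"
```

```text
[[[0.001,0.009,-0.016],[0,0,0],-1],[[0.001,0.013,-0.013],[0,0,0],-1],[[0.001,0.016,-0.009],[0,0,0],-1],[[0.002,0.018,-0.005],[0,0,0],-1],[[0.001,0.018,0.0],[0,0,0],-1],[[0.002,0.018,0.005],[0,0,0],-1],[[0.001,0.016,0.01],[0,0,0],-1],[[0.001,0.012,0.013],[0,0,0],-1],[[0.001,0.009,0.016],[0,0,0],-1]]
```

Call:
{"fn": "send_rows", "kwargs": {
  "plan": [
    [[0.001, 0.009, -0.016], [0, 0, 0], -1],
    [[0.001, 0.013, -0.013], [0, 0, 0], -1],
    [[0.001, 0.016, -0.009], [0, 0, 0], -1],
    [[0.002, 0.018, -0.005], [0, 0, 0], -1],
    [[0.001, 0.018, 0.0], [0, 0, 0], -1],
    [[0.002, 0.018, 0.005], [0, 0, 0], -1],
    [[0.001, 0.016, 0.01], [0, 0, 0], -1],
    [[0.001, 0.012, 0.013], [0, 0, 0], -1],
    [[0.001, 0.009, 0.016], [0, 0, 0], -1]
  ]
}}

```text
time_s: 16.75
ee_pos: [0.4765, -0.0137, 0.1156]
orientation: [0.999, -0.043, 0.001, -0.0]
wrist_force: [4.1, -0.9, 0.5]
opening: 0.309
finger_force: 60.3
```

Run:
```python
from m import *
s=telemetry.observe();print(s["ee_pos"].round(4),"cmd",L["pos"]+np.array([.476,-.0162,.172]))
fit(); t=t_now(); a=clip("side","e"); meas(a+8*np.pi,t); x=fit()
print("avg speed last rev",np.diff(np.array(L["meas"])[-2:],axis=0))
gen([2.65]*20,1.5)
```

```text
[ 0.4765 -0.0137  0.1156] cmd [ 0.476  -0.0142  0.116 ]
k,s [0.977 0.588] res [-0.086 -0.028  0.05   0.027 -0.028] now phi 25.999 mod 0.866 om 2.084 t 13.75
side clip 0.935 peak 66 2nd 5
k,s [0.962 0.582] res [-0.095 -0.036  0.041  0.036 -0.001 -0.022] now phi 26.149 mod 1.016 om 2.038 t 13.8
avg speed last rev [[2.95       6.25438058]]
[[[0.001,0.005,0.028],[0,0,0],-1],[[-0.001,-0.003,0.018],[0,0,0],-1],[[-0.0,-0.008,0.017],[0,0,0],-1],[[-0.001,-0.011,0.014],[0,0,0],-1],[[-0.002,-0.015,0.011],[0,0,0],-1],[[-0.001,-0.018,0.006],[0,0,0],-1],[[-0.002,-0.018,0.002],[0,0,0],-1],[[-0.001,-0.018,-0.004],[0,0,0],-1],[[-0.002,-0.017,-0.008],[0,0,0],-1],[[-0.001,-0.014,-0.012],[0,0,0],-1],[[-0.001,-0.01,-0.015],[0,0,0],-1],[[0.0,-0.006,-0.018],[0,0,0],-1],[[0.0,-0.001,-0.018],[0,0,0],-1],[[0.0,0.003,-0.018],[0,0,0],-1],[[0.001,0.009,-0.017],[0,0,0],-1],[[0.001,0.012,-0.014],[0,0,0],-1],[[0.001,0.015,-0.01],[0,0,0],-1],[[0.002,0.018,-0.005],[0,0,0],-1],[[0.001,0.018,-0.001],[0,0,0],-1],[[0.002,0.018,0.004],[0,0,0],-1]]
```

Call:
{"fn": "send_rows", "kwargs": {
  "plan": [
    [[0.001, 0.005, 0.028], [0, 0, 0], -1],
    [[-0.001, -0.003, 0.018], [0, 0, 0], -1],
    [[-0.0, -0.008, 0.017], [0, 0, 0], -1],
    [[-0.001, -0.011, 0.014], [0, 0, 0], -1],
    [[-0.002, -0.015, 0.011], [0, 0, 0], -1],
    [[-0.001, -0.018, 0.006], [0, 0, 0], -1],
    [[-0.002, -0.018, 0.002], [0, 0, 0], -1],
    [[-0.001, -0.018, -0.004], [0, 0, 0], -1],
    [[-0.002, -0.017, -0.008], [0, 0, 0], -1],
    [[-0.001, -0.014, -0.012], [0, 0, 0], -1],
    [[-0.001, -0.01, -0.015], [0, 0, 0], -1],
    [[0.0, -0.006, -0.018], [0, 0, 0], -1],
    [[0.0, -0.001, -0.018], [0, 0, 0], -1],
    [[0.0, 0.003, -0.018], [0, 0, 0], -1],
    [[0.001, 0.009, -0.017], [0, 0, 0], -1],
    [[0.001, 0.012, -0.014], [0, 0, 0], -1],
    [[0.001, 0.015, -0.01], [0, 0, 0], -1],
    [[0.002, 0.018, -0.005], [0, 0, 0], -1],
    [[0.001, 0.018, -0.001], [0, 0, 0], -1],
    [[0.002, 0.018, 0.004], [0, 0, 0], -1]
  ]
}}

```text
time_s: 18.8
ee_pos: [0.4729, -0.0559, 0.0754]
orientation: [0.999, -0.043, 0.0, 0.001]
wrist_force: [1.1, -3.5, 9.7]
opening: 0.305
finger_force: 61.4
```

```bash
python3 -c "
from m import *
gen([2.2,1.8]+[1.4]*13)"
```

```text
[[[0.001,0.014,0.007],[0,0,0],-1],[[0.001,0.01,0.007],[0,0,0],-1],[[0.0,0.006,0.008],[0,0,0],-1],[[0.001,0.006,0.008],[0,0,0],-1],[[0.0,0.004,0.008],[0,0,0],-1],[[0.0,0.004,0.01],[0,0,0],-1],[[0.001,0.001,0.009],[0,0,0],-1],[[0.0,0.001,0.01],[0,0,0],-1],[[0.0,-0.001,0.01],[0,0,0],-1],[[-0.001,-0.002,0.009],[0,0,0],-1],[[0.0,-0.004,0.009],[0,0,0],-1],[[-0.0,-0.005,0.009],[0,0,0],-1],[[-0.001,-0.005,0.008],[0,0,0],-1],[[0.0,-0.007,0.007],[0,0,0],-1],[[-0.001,-0.008,0.006],[0,0,0],-1]]
```

Call:
{"fn": "send_rows", "kwargs": {
  "plan": [
    [[0.001, 0.014, 0.007], [0, 0, 0], -1],
    [[0.001, 0.01, 0.007], [0, 0, 0], -1],
    [[0.0, 0.006, 0.008], [0, 0, 0], -1],
    [[0.001, 0.006, 0.008], [0, 0, 0], -1],
    [[0.0, 0.004, 0.008], [0, 0, 0], -1],
    [[0.0, 0.004, 0.01], [0, 0, 0], -1],
    [[0.001, 0.001, 0.009], [0, 0, 0], -1],
    [[0.0, 0.001, 0.01], [0, 0, 0], -1],
    [[0.0, -0.001, 0.01], [0, 0, 0], -1],
    [[-0.001, -0.002, 0.009], [0, 0, 0], -1],
    [[0.0, -0.004, 0.009], [0, 0, 0], -1],
    [[-0.0, -0.005, 0.009], [0, 0, 0], -1],
    [[-0.001, -0.005, 0.008], [0, 0, 0], -1],
    [[0.0, -0.007, 0.007], [0, 0, 0], -1],
    [[-0.001, -0.008, 0.006], [0, 0, 0], -1]
  ]
}}

```text
time_s: 20.3
ee_pos: [0.474, -0.0423, 0.2016]
orientation: [0.999, -0.043, 0.001, 0.0]
wrist_force: [5.2, -2.1, -2.5]
opening: 0.31
finger_force: 60.3
```

Run:
```python
from m import *
fit(); t=t_now(); a=clip("side","f"); meas(a+10*np.pi,t); x=fit()
gen([1.4]*20,1.5); o=sim(*x); print(o[-1,1]-12*np.pi)
for n in range(0,20,2):
  e=sim(*x,ev=L["ev"]+[[.1,1.4]]*n+[[.1,0]]*15); print(n,round(e[-1,1]-12*np.pi,2),e[-1,2])
```

```text
k,s [0.962 0.582] res [-0.095 -0.036  0.041  0.036 -0.001 -0.022] now phi 32.654 mod 1.238 om 1.158 t 17.3
side clip 1.316 peak 40 2nd 4
k,s [0.948 0.577] res [-0.104 -0.046  0.027  0.034  0.012  0.006 -0.025] now phi 32.765 mod 1.349 om 1.126 t 17.35
[[[-0.001,-0.013,0.006],[0,0,0],-1],[[-0.001,-0.01,0.003],[0,0,0],-1],[[-0.001,-0.009,0.001],[0,0,0],-1],[[-0.001,-0.01,0.0],[0,0,0],-1],[[-0.001,-0.01,-0.001],[0,0,0],-1],[[0.0,-0.009,-0.002],[0,0,0],-1],[[-0.001,-0.009,-0.004],[0,0,0],-1],[[-0.001,-0.008,-0.005],[0,0,0],-1],[[0.0,-0.008,-0.007],[0,0,0],-1],[[-0.001,-0.006,-0.007],[0,0,0],-1],[[-0.001,-0.006,-0.008],[0,0,0],-1],[[0.0,-0.004,-0.009],[0,0,0],-1],[[0.0,-0.003,-0.009],[0,0,0],-1],[[0.0,-0.002,-0.01],[0,0,0],-1],[[0.0,-0.001,-0.009],[0,0,0],-1],[[0.0,0.001,-0.01],[0,0,0],-1],[[0.0,0.003,-0.01],[0,0,0],-1],[[0.0,0.003,-0.009],[0,0,0],-1],[[0.001,0.005,-0.008],[0,0,0],-1],[[0.0,0.006,-0.008],[0,0,0],-1]]
-2.9931311728128875
0 -2.6 0.0
2 -2.43 0.0
4 -2.26 0.0
6 -2.1 0.0
8 -1.93 0.0
10 -1.76 0.0
12 -1.6 0.0
14 -1.43 0.0
16 -1.27 0.0
18 -1.1 0.0
```

Call:
{"fn": "send_rows", "kwargs": {
  "plan": [
    [[-0.001, -0.013, 0.006], [0, 0, 0], -1],
    [[-0.001, -0.01, 0.003], [0, 0, 0], -1],
    [[-0.001, -0.009, 0.001], [0, 0, 0], -1],
    [[-0.001, -0.01, 0.0], [0, 0, 0], -1],
    [[-0.001, -0.01, -0.001], [0, 0, 0], -1],
    [[0.0, -0.009, -0.002], [0, 0, 0], -1],
    [[-0.001, -0.009, -0.004], [0, 0, 0], -1],
    [[-0.001, -0.008, -0.005], [0, 0, 0], -1],
    [[0.0, -0.008, -0.007], [0, 0, 0], -1],
    [[-0.001, -0.006, -0.007], [0, 0, 0], -1],
    [[-0.001, -0.006, -0.008], [0, 0, 0], -1],
    [[0.0, -0.004, -0.009], [0, 0, 0], -1],
    [[0.0, -0.003, -0.009], [0, 0, 0], -1],
    [[0.0, -0.002, -0.01], [0, 0, 0], -1],
    [[0.0, -0.001, -0.009], [0, 0, 0], -1],
    [[0.0, 0.001, -0.01], [0, 0, 0], -1],
    [[0.0, 0.003, -0.01], [0, 0, 0], -1],
    [[0.0, 0.003, -0.009], [0, 0, 0], -1],
    [[0.001, 0.005, -0.008], [0, 0, 0], -1],
    [[0.0, 0.006, -0.008], [0, 0, 0], -1]
  ]
}}

```text
time_s: 22.35
ee_pos: [0.4666, -0.1305, 0.0949]
orientation: [0.999, -0.044, 0.001, -0.001]
wrist_force: [7.5, 7.8, 6.1]
opening: 0.305
finger_force: 61.0
```

```bash
python3 -c "
from m import *
gen([1.4]*20)"
```

```text
[[[0.001,0.007,-0.007],[0,0,0],-1],[[0.0,0.008,-0.006],[0,0,0],-1],[[0.001,0.009,-0.004],[0,0,0],-1],[[0.001,0.009,-0.004],[0,0,0],-1],[[0.001,0.009,-0.002],[0,0,0],-1],[[0.001,0.01,0.0],[0,0,0],-1],[[0.0,0.01,0.0],[0,0,0],-1],[[0.001,0.009,0.002],[0,0,0],-1],[[0.001,0.01,0.004],[0,0,0],-1],[[0.001,0.008,0.004],[0,0,0],-1],[[0.0,0.008,0.006],[0,0,0],-1],[[0.001,0.007,0.007],[0,0,0],-1],[[0.001,0.006,0.008],[0,0,0],-1],[[0.0,0.005,0.008],[0,0,0],-1],[[0.0,0.004,0.009],[0,0,0],-1],[[0.001,0.002,0.01],[0,0,0],-1],[[0.0,0.001,0.009],[0,0,0],-1],[[0.0,0.0,0.01],[0,0,0],-1],[[-0.001,-0.002,0.01],[0,0,0],-1],[[0.0,-0.003,0.009],[0,0,0],-1]]
```

Call:
{"fn": "send_rows", "kwargs": {
  "plan": [
    [[0.001, 0.007, -0.007], [0, 0, 0], -1],
    [[0.0, 0.008, -0.006], [0, 0, 0], -1],
    [[0.001, 0.009, -0.004], [0, 0, 0], -1],
    [[0.001, 0.009, -0.004], [0, 0, 0], -1],
    [[0.001, 0.009, -0.002], [0, 0, 0], -1],
    [[0.001, 0.01, 0.0], [0, 0, 0], -1],
    [[0.0, 0.01, 0.0], [0, 0, 0], -1],
    [[0.001, 0.009, 0.002], [0, 0, 0], -1],
    [[0.001, 0.01, 0.004], [0, 0, 0], -1],
    [[0.001, 0.008, 0.004], [0, 0, 0], -1],
    [[0.0, 0.008, 0.006], [0, 0, 0], -1],
    [[0.001, 0.007, 0.007], [0, 0, 0], -1],
    [[0.001, 0.006, 0.008], [0, 0, 0], -1],
    [[0.0, 0.005, 0.008], [0, 0, 0], -1],
    [[0.0, 0.004, 0.009], [0, 0, 0], -1],
    [[0.001, 0.002, 0.01], [0, 0, 0], -1],
    [[0.0, 0.001, 0.009], [0, 0, 0], -1],
    [[0.0, 0.0, 0.01], [0, 0, 0], -1],
    [[-0.001, -0.002, 0.01], [0, 0, 0], -1],
    [[0.0, -0.003, 0.009], [0, 0, 0], -1]
  ]
}}

```text
time_s: 24.35
ee_pos: [0.4764, -0.014, 0.1684]
orientation: [0.999, -0.043, 0.001, -0.001]
wrist_force: [6.8, 1.6, 1.1]
opening: 0.313
finger_force: 60.4
```

Run:
```python
from m import *
x=fit(); t=t_now(); a=clip("top","g"); c=sim(*x)[-1,1]-12*np.pi; print("pred now",c)
for n in range(0,16,2):
  e=sim(*x,ev=L["ev"]+[[.1,2.1 if i==0 else 1.4] for i in range(n)]+[[.1,0]]*15); print(n,round(e[-1,1]-12*np.pi,2),e[-1,2])
```

```text
k,s [0.948 0.577] res [-0.104 -0.046  0.027  0.034  0.012  0.006 -0.025] now phi 36.397 mod -1.302 om 0.831 t 21.35
top clip -1.055 peak 27 2nd 5
pred now -1.2612485900313786
0 -0.93 0.0
2 -0.73 0.0
4 -0.56 0.0
6 -0.4 0.0
8 -0.23 0.0
10 -0.07 0.0
12 0.1 0.0
14 0.26 0.0
```

```bash
python3 -c "
from m import *
gen([1.4]*5,1.5)"
```

```text
[[[-0.0,-0.007,0.013],[0,0,0],-1],[[-0.001,-0.006,0.008],[0,0,0],-1],[[-0.001,-0.007,0.006],[0,0,0],-1],[[0.0,-0.008,0.006],[0,0,0],-1],[[-0.001,-0.009,0.005],[0,0,0],-1]]
```

Call:
{"fn": "send_rows", "kwargs": {
  "plan": [
    [[-0.0, -0.007, 0.013], [0, 0, 0], -1],
    [[-0.001, -0.006, 0.008], [0, 0, 0], -1],
    [[-0.001, -0.007, 0.006], [0, 0, 0], -1],
    [[0.0, -0.008, 0.006], [0, 0, 0], -1],
    [[-0.001, -0.009, 0.005], [0, 0, 0], -1]
  ]
}}

```text
time_s: 24.9
ee_pos: [0.4733, -0.0515, 0.2063]
orientation: [0.999, -0.043, 0.001, -0.0]
wrist_force: [6.2, 0.2, -0.6]
opening: 0.307
finger_force: 60.4
```

```bash
sed -i 's/def clip(n,tag=None):/def clip(n,tag=None,ref="1"):/; s/pics\/{n}1.png"))$/pics\/{n}{ref}.png"))/' m.py
python3 - <<'E'
from m import *
x=fit(); a=clip("top","h","_g"); o=sim(*x); a0=a+.8*.05
for om in (.75,.85,.95):
 for n in range(0,7):
  e=sim(x[0],x[1],ev=[[.1,1.4*(1.5 if i==0 else 1)] for i in range(n)]+[[.1,0]]*15,phi=a0,om=om); print(om,n,round(e[-1,1],2),end="; ")
E
```

```text
k,s [0.948 0.577] res [-0.104 -0.046  0.027  0.034  0.012  0.006 -0.025] now phi 36.85 mod -0.85 om 0.831 t 21.900000000000002
top clip -0.568 peak 46 2nd 2
0.75 0 -0.25; 0.75 1 -0.13; 0.75 2 -0.05; 0.75 3 0.03; 0.75 4 0.11; 0.75 5 0.19; 0.75 6 0.27; 0.85 0 -0.18; 0.85 1 -0.06; 0.85 2 0.02; 0.85 3 0.11; 0.85 4 0.19; 0.85 5 0.27; 0.85 6 0.36; 0.95 0 -0.12; 0.95 1 0.01; 0.95 2 0.09; 0.95 3 0.18; 0.95 4 0.27; 0.95 5 0.35; 0.95 6 0.44;
```

```bash
python3 -c "
from m import *
gen([1.4]+[0]*13,1.6)"
```

```text
[[[-0.001,-0.015,0.004],[0,0,0],-1],[[0.0,0.0,0.0],[0,0,0],-1],[[0.0,0.0,0.0],[0,0,0],-1],[[0.0,0.0,0.0],[0,0,0],-1],[[0.0,0.0,0.0],[0,0,0],-1],[[0.0,0.0,0.0],[0,0,0],-1],[[0.0,0.0,0.0],[0,0,0],-1],[[0.0,0.0,0.0],[0,0,0],-1],[[0.0,0.0,0.0],[0,0,0],-1],[[0.0,0.0,0.0],[0,0,0],-1],[[0.0,0.0,0.0],[0,0,0],-1],[[0.0,0.0,0.0],[0,0,0],-1],[[0.0,0.0,0.0],[0,0,0],-1],[[0.0,0.0,0.0],[0,0,0],-1]]
```

Call:
{"fn": "send_rows", "kwargs": {
  "plan": [
    [[-0.001, -0.015, 0.004], [0, 0, 0], -1],
    [[0, 0, 0], [0, 0, 0], -1],
    [[0, 0, 0], [0, 0, 0], -1],
    [[0, 0, 0], [0, 0, 0], -1],
    [[0, 0, 0], [0, 0, 0], -1],
    [[0, 0, 0], [0, 0, 0], -1],
    [[0, 0, 0], [0, 0, 0], -1],
    [[0, 0, 0], [0, 0, 0], -1],
    [[0, 0, 0], [0, 0, 0], -1],
    [[0, 0, 0], [0, 0, 0], -1],
    [[0, 0, 0], [0, 0, 0], -1],
    [[0, 0, 0], [0, 0, 0], -1],
    [[0, 0, 0], [0, 0, 0], -1],
    [[0, 0, 0], [0, 0, 0], -1]
  ]
}}

```text
time_s: 26.35
ee_pos: [0.472, -0.0663, 0.2106]
orientation: [0.999, -0.043, 0.001, -0.0]
wrist_force: [2.6, 0.3, 7.7]
opening: 0.307
finger_force: 61.2
```

Run:
```python
from m import *
clip("top","i"); clip("side","i")
a=[cv2.imread("pics/top_i.png")[120:200,250:350],cv2.imread("pics/side_i.png")[170:250,280:380]]
for n in("side","top"):
    c=cam(n); print(n,proj(c,stand(p)([[.296,0,.26],[.285,0,.26]])).round(1).tolist())
cv2.imwrite("pics/ci.png",np.hstack([cv2.resize(cv2.convertScaleAbs(x,alpha=1.4),None,fx=4,fy=4,interpolation=cv2.INTER_CUBIC) for x in a]))
```

```text
top clip 0.15 peak 42 2nd 3
side clip 0.019 peak 74 2nd 9
side [[345.3, 200.3], [341.9, 200.4]]
top [[303.1, 141.3], [302.8, 144.6]]
```

View pics/ci.png

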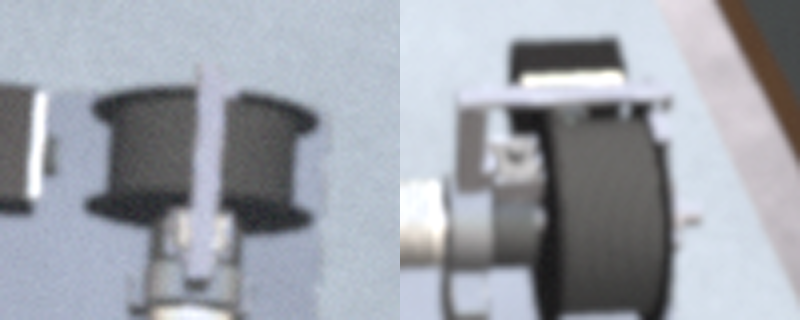

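The top crop shows the clip under the pointer bar, with only its right edge showing near column 240 (image u≈310, mark at u=303). The side crop shows it at (655,120), close to the projected mark. I'll check the clip's right-hand edge numerically.

Run:
```python
from m import *
for n,f,r in(("side","i","1"),("side","d","1"),("top","i","1"),("top","h","_g")):
    c=cam(n); v=prof(c,cv2.imread(f"pics/{n}_{f}.png"))-prof(c,cv2.imread(f"pics/{n}{r}.png"))
    i=int(np.argmax(v)); h=np.where(v>v.max()/2)[0]; h=[k for k in h if abs(TT[k]-TT[i])<.35]; print(n,f,"edges",TT[h[0]].round(2),TT[h[-1]].round(2),v[::5][max(0,i//5-8):i//5+9].round().astype(int))
```

```text
side i edges -0.15 0.19 [ 1  1  1  3  8 20 41 59 70 74 73 69 58 32  2 -4  0]
side d edges 0.81 1.12 [-1  0 -1 -2  5 31 53 60 64 64 59 44 18  4  1  0 -3]
top i edges 0.09 0.21 [-1 -2  3  6  1  1  6 27 42 27  6  0 -2 -2 -2 -2  2]
top h edges -0.74 -0.4 [-24 -25 -24 -16  -6   6  20  39  46  45  44  44  42  27   5   0  -1]
```

Side edges are -0.15 and 0.19, so the centre is at 0.02 rad. The top view's right edge at 0.21 puts the centre at about 0.04 rad. Both are well inside 0.16, so I'm releasing and lifting away.

Call:
{"fn": "send_rows", "kwargs": {
  "plan": [
    [[0, 0, 0], [0, 0, 0], -1],
    [[0, 0, 0], [0, 0, 0], 1],
    [[0, 0, 0], [0, 0, 0], 1],
    [[0, 0, 0], [0, 0, 0], 1],
    [[0, 0, 0], [0, 0, 0], 1],
    [[0, 0, 0], [0, 0, 0], 1],
    [[0, 0, 0], [0, 0, 0], 1],
    [[0, 0, 0.02], [0, 0, 0], 1],
    [[0, 0, 0.03], [0, 0, 0], 1],
    [[0, 0, 0.03], [0, 0, 0], 1],
    [[0, 0, 0.02], [0, 0, 0], 1],
    [[0, 0, 0], [0, 0, 0], 1],
    [[0, 0, 0], [0, 0, 0], 1],
    [[0, 0, 0], [0, 0, 0], 1]
  ]
}}

```text
time_s: 28.15
ee_pos: [0.4709, -0.0662, 0.3083]
orientation: [0.999, -0.043, -0.001, -0.0]
wrist_force: [-0.0, 0.1, -0.4]
opening: 0.997
finger_force: 0.0
```

Run:
```python
from m import *
s=telemetry.observe();print(s["time_s"],s["ee_pos"].round(3),s["wrist_force"].round(1),s["opening"])
a=clip("side","j"); b=clip("side","k"); t=clip("top","j")
for n in("side","top"):
    d=cv2.absdiff(cv2.imread(f"pics/{n}_j.png"),cv2.imread(f"pics/{n}0.png")).max(2)
    _,_,st,_=cv2.connectedComponentsWithStats((d>45).astype(np.uint8)); print(n,[q.tolist() for q in st[1:] if q[4]>15])
if abs(a)<.1 and abs(b-a)<.01: print(ticket.sign_off())
```

```text
28.15 [ 0.471 -0.066  0.308] [-0.   0.1 -0.4] 0.9965847639142822
side clip 0.02 peak 73 2nd 8
side clip 0.02 peak 74 2nd 9
top clip 0.152 peak 42 2nd 3
side [[82, 10, 9, 4, 17], [73, 14, 12, 4, 30], [56, 20, 23, 10, 113], [90, 25, 20, 12, 157], [0, 36, 187, 227, 12271], [77, 41, 82, 13, 662], [172, 62, 12, 10, 81], [235, 72, 13, 10, 108], [190, 89, 68, 107, 2462], [115, 93, 5, 6, 22], [180, 102, 6, 3, 16], [85, 141, 34, 64, 1073], [128, 145, 28, 98, 1070], [79, 166, 15, 44, 291], [342, 198, 4, 8, 24], [82, 209, 11, 17, 117], [272, 208, 2, 13, 17], [237, 211, 33, 3, 69], [119, 216, 6, 14, 41], [74, 218, 8, 28, 136], [94, 226, 21, 12, 130], [272, 229, 3, 12, 22], [80, 233, 21, 31, 364], [31, 242, 15, 14, 161], [269, 249, 8, 4, 25], [51, 250, 18, 6, 27], [33, 257, 7, 10, 56], [27, 262, 97, 126, 5005]]
top [[282, 142, 8, 3, 20], [272, 215, 10, 31, 217], [260, 218, 63, 120, 1356], [268, 229, 4, 9, 30], [245, 329, 266, 91, 10941], [203, 352, 101, 68, 2458], [508, 375, 18, 24, 217], [464, 396, 42, 19, 94]]
the job is handed in; nothing more can be done
None
```

The job is handed in at about 28 s: by my camera measurements the reel averaged 2.12–2.18 rad/s over the three measured turns (about 9 s, target 1.88–2.30), then stopped with the clip about 0.02–0.04 rad from the pointer (limit 0.16), with the handle released and the arm clear; the verdict itself was not shown.

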